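# Load-test a return spring and sort it by its loaded length

## Task

Check the return spring that stands on the green spring tester: press its brass cap straight down at about 15 N for a second (never more than 19 N), so that the black drag pointer is left at the loaded length; do not touch the pointer or the red reference mark. Then compare: if the pointer stayed above the red mark, stand the spring upright in the green-labelled tray; if it was driven below the mark, stand it upright in the red-labelled tray, and let go. Leave the other spring standing on its wooden block, and the other things on the counter alone.

Things in the scene. Friction and masses are not known exactly. Their poses are not given: they have to be found in the camera images.
- tester: Fixed green spring tester, slab 110 (x) by 175 (y) by 20 mm high; origin on the counter under the load plate's axis, y towards its column. Slab from y = -55 to +120 mm. Steel column 12 mm square at y = 46 mm, 105 mm tall; second post 10 mm square at y = 103 mm, 90 mm tall; white card between them at x = -14 mm.
- plate: Steel load plate of the tester, a round cup 39 mm across; the spring stands on its inner floor, 25 mm above the counter, inside a 3 mm high rim 29 mm across inside. It carries the test load (the press plus the spring's own weight of about 1 N). Origin at its underside, 20 mm above the counter.
- spring_a_mid (a point): Centre (31 mm from either end) of a loose return spring, z along its axis: 62 mm tall, 0.08 to 0.13 kg, dark foot collar 26 mm across, steel coil, and on top a flat brass bucket cap 40 mm across, 28 mm tall. One of the two springs starts upright on the load plate, the other on the wooden block, either way round. The point stays with the foot when the cap is pressed.
- spring_b_mid (a point): The same point of the second spring, which looks the same. The springs differ in strength: the cap stays put up to some load between 2 and 12 N, then yields about 1.4 mm per N, up to 22 mm, and springs back when let go. Gripped by the cap, a spring lifts straight up as one piece.
- spring_a: The first spring; origin at the centre of its underside.
- spring_b: The second spring; origin at the centre of its underside.
- rest_block: Dark wooden block, fixed, 70 by 70 mm, 25 mm high; origin at the centre of its underside. The spring that is not under test stands on it and stays there.
- pointer: Black drag pointer on the column; origin at its needle's tip, y = 75 mm in the tester, 54.5 mm above the counter at the start. Its foot lies 1.5 mm under the cap's lower edge, on the column's side; the cap (not the foot collar) pushes it down (0.6 N) and it stays at the lowest point reached, 1.5 mm less than the cap's travel. The robot must not touch it.
- mark: Red reference mark, a blade on the second post facing the needle; origin at the blade's tip, 3 mm beyond the needle's tip in y, 38 to 51 mm above the counter, different from run to run: compare with the pointer's height (if they agree within 1.5 mm, either tray is right). Not to be touched or moved.
- keep_tray: Green-labelled clear plastic tray for sound springs, fixed, 130 by 130 mm outside, walls 4 mm thick and 35 mm high; origin under its centre, inner floor 4 mm above the counter with a green square in the middle.
- scrap_tray: Red-labelled clear plastic tray for tired springs, same form, red square in the middle; the two trays may change sides.
- funnel: Bystander: yellow plastic funnel standing mouth down, 96 mm across, 100 mm tall; origin at the centre of its underside.
- hex_key: Bystander: steel hex key lying flat, 90 by 28 mm, 8 mm thick; origin under the middle of its long leg.
- refill_clip: Bystander: chrome refill clip, 50 by 16 by 12 mm; origin at the centre of its underside.

How it is judged (in metres and radians):
On the way, in this order (a step that is already met when the one before it is completed fails the run):
1. the spring is pressed on the load plate and the load on the plate stays between 13 and 18.5 N for 0.5 s ((contact force between spring_a and plate between 13 and 18.5 N or contact force between spring_b and plate between 13 and 18.5 N)), for 0.5 s.
2. the spring is lifted clear of the load plate (contact force between each of spring_a, spring_b and plate below 0.01 N and z of any of spring_a_mid, spring_b_mid in the frame of rest_block above 0.08 m), for 0.1 s.
At the end, for the whole second after the job is handed in: Tested spring let go, at rest, upright (0.15 rad) on the floor of the green-labelled tray if the pointer is above the red mark, the red-labelled if below (either within 1.5 mm), within 48 mm of the tray's middle along each side; other spring upright within 20 mm of the block's middle (((((x of spring_a_mid in the frame of keep_tray between -0.048 and 0.048 m and y of spring_a_mid in the frame of keep_tray between -0.048 and 0.048 m and z of spring_a_mid in the frame of keep_tray below 0.04 m and z of pointer in the frame of mark above -0.0015 m) or (x of spring_a_mid in the frame of scrap_tray between -0.048 and 0.048 m and y of spring_a_mid in the frame of scrap_tray between -0.048 and 0.048 m and z of spring_a_mid in the frame of scrap_tray below 0.04 m and z of pointer in the frame of mark below 0.0015 m)) and angle between each of spring_a_mid, spring_b_mid's own z axis and vertical below 0.15 rad and linear speed of spring_a below 0.02 m/s and horizontal distance between spring_b_mid and rest_block below 0.02 m and contact force between the fingers and spring_a below 0.1 N) or (((x of spring_b_mid in the frame of keep_tray between -0.048 and 0.048 m and y of spring_b_mid in the frame of keep_tray between -0.048 and 0.048 m and z of spring_b_mid in the frame of keep_tray below 0.04 m and z of pointer in the frame of mark above -0.0015 m) or (x of spring_b_mid in the frame of scrap_tray between -0.048 and 0.048 m and y of spring_b_mid in the frame of scrap_tray between -0.048 and 0.048 m and z of spring_b_mid in the frame of scrap_tray below 0.04 m and z of pointer in the frame of mark below 0.0015 m)) and angle between each of spring_b_mid, spring_a_mid's own z axis and vertical below 0.15 rad and linear speed of spring_b below 0.02 m/s and horizontal distance between spring_a_mid and rest_block below 0.02 m and contact force between the fingers and spring_b below 0.1 N))); the robot touches nothing.
It fails at once if the load on the plate exceeds 20.5 N (19 N of press and the spring's weight) (contact force between any of spring_a, spring_b and plate above 20.5 N).
It fails at once if the robot touches the drag pointer (contact force between any of the fingers, the arm and pointer above 0.5 N).
It fails at once if the robot touches the reference mark, or it is shifted (contact force between any of the fingers, the arm and mark above 0.5 N or distance of mark from where it was at the start of the episode above 0.002 m).
It fails at once if funnel, hex key or refill clip is moved more than 20 mm (distance of any of funnel, hex_key, refill_clip from where it was at the start of the episode above 0.02 m).
It also fails if it takes over 58 s, if anything falls off the work surface, if the arm or the gripper's body presses on something with over 40 N, if the wrist force passes 120 N, or if a joint passes its speed limit or range.

## Robot

A 6-joint arm with a two-finger parallel gripper is mounted at the origin on the work surface. World frame = base frame: x ahead of the robot, y to its left, z up, the work surface at z = 0. Lengths are in mm, angles in degrees, forces in N, time in s.
With the tool pointing down it reaches from about 250 to 725 mm from the base axis. Payload 9.7 kg.
Tool frame: the origin (TCP) lies at the very end of the fingers, on their centre line; the grasp point (between the pads) lies 19 mm behind it (ctrl.grasp_offset is the distance from the TCP to the grasp point, in mm); z points along the fingers, y is the line along which they close (so a half turn about z gives the same grasp; the last joint's range is limited). The gripper opens to 85 mm and grips with 20 to 120 N. Pads are 22 mm wide; open, the fingers measure 114 mm over their backs; the gripper's body (76 mm by 85 mm) begins 54 mm behind the grasp point. The pads swing forward as they close: fully open they stand 13 mm farther back than shut.
Start: joints at [0, 4.979, 10.078, 95.1, 0, 90], TCP at [549.997, -0, 231.284] pointing down, gripper open.
Joint ranges: [-179.16, 179.16], [-48.56, 103.87], [-65.8, 70.77], [-126.05, 130.52], [-82.76, 87.17], [-180, 180]. Speed limits (degrees/s): [127.2, 127.2, 147.25, 180, 180, 180].

## Interface

Orientations are given as a 3x3 rotation matrix whose columns are the frame's x, y, z axes.
In Python, from station import ctrl gives the robot as it stands. The module is installed in compiled form; this text tells all that it offers.
- The arm moves only by the tool send_rows, never from a script. Its argument "deltas" is a list of rows, each an object with "translation": the shift along the world's x, y, z each as a share of 2 cm, from -1 to 1, a list of three; "turn": the turn, a rotation vector about the world's x, y, z each as a share of 0.1 rad, from -1 to 1, a list of three. In form: [{"translation": [dx, dy, dz], "turn": [ax, ay, az]}, ...]. A call has 1 to 10 rows; each row shifts and turns the commanded pose from where the row before left it; what a row does not reach is not made up. A row lasts 1/10 s, in which the tool goes at most 50 mm and 8.59 degrees, less where a joint would pass 70% of its speed; a pose out of reach is approached as far as the arm can. A call with a number of a shift or a turn outside -1 to 1 is refused whole. A call with a gripper value outside its range is refused whole. "hand" is the opening, from -1 (shut) to 1 (fully open), set as the call begins (left out, the last holds). The fingers move at their own pace and stop on an object; "force" is the grip in N (left out, the last holds). Time passes only in rows, so rows that do not move let the fingers close. It gives the time, the measured TCP pose, the force, the opening and the grip force at its end, in the units of the state.
- ctrl.observe(): the state, without advancing time (a new reading comes with each control period).
- ctrl.get_image(name): name is "scene" or "side" or "wrist"; returns the picture (384x512x3 uint8, red, green, blue); there is no depth.
- ctrl.calibration(name): a dict with "fx", "fy", "cx", "cy" (pixels), "extrinsics" (4x4, takes a point from world to camera coordinates); the wrist camera has in their place "T_tool_cam" (4x4, takes a point from camera to tool coordinates, whose origin is the TCP and whose axes are the flange's). Camera axes: x right, y up, looking along -z (the intrinsics and any distortion apply to the point x, -y, -z); pixel columns grow to the right and rows downward; lengths in mm; the calibration is good to about 2 mm. A picture is of the moment at which its call begins: read the wrist's pose just before it. calibration takes no time and is no camera call.
- ctrl.finish_job(): hands the job in; it is judged then, once.
The state is a dict: "clock": time; "joints": joint angles; "qvel": joint speeds; "tau": joint torques, N m; "tool_pos": TCP position; "orientation": TCP orientation; "force": force on the tool from outside, world axes, zero at the start; "ft_torque": the same for the moment, N m; "finger_gap": opening from 0.0 (shut) to 1.0 (fully open); "grip_force": force on a finger pad.
Only numpy, scipy, OpenCV 4.12 (cv2) and the standard library are available. Lean on these libraries where they do the work, as an engineer would, in place of code of your own. Each camera call takes 0.05 s, during which the arm holds its last target. There are 200 camera calls.

## Working session

There is one attempt and no reset: what is moved stays moved. The work goes in short steps, Python scripts to look and compute and a tool call to move; the robot and the scene stay as the last step left them, time stands still between calls to the robot, and variables do not carry over. Pictures are saved under pics/ and viewed, at most 10 in all, crops included, and the job is handed in when it is done.

Besides the shell and the picture viewer there is one more tool, called after ">>>" by a JSON object that holds its "op" and its "data". send_rows: Moves the arm, as the interface text tells. Its arguments: {"type":"object","properties":{"deltas":{"type":"array"},"hand":{"type":"number"},"force":{"type":"number"}},"required":["deltas"]}

```bash
mkdir -p pics
cat > h.py <<'E'
import numpy as np,cv2
from station import ctrl
def cam(n,st=None):
    c=ctrl.calibration(n)
    if n=="wrist":
        T=np.eye(4);T[:3,:3]=np.array(st["orientation"]);T[:3,3]=st["tool_pos"]
        E=np.linalg.inv(T@np.array(c["T_tool_cam"]))
    else: E=np.array(c["extrinsics"])
    return c,E
def ray(n,u,v,st=None):
    c,E=cam(n,st);Ti=np.linalg.inv(E)
    d=np.array([(u-c["cx"])/c["fx"],-(v-c["cy"])/c["fy"],-1.])
    return Ti[:3,3],Ti[:3,:3]@d
def onz(n,u,v,z,st=None):
    o,d=ray(n,u,v,st);return o+d*(z-o[2])/d[2]
def proj(n,p,st=None):
    c,E=cam(n,st);q=E[:3,:3]@np.array(p)+E[:3,3]
    return c["cx"]-c["fx"]*q[0]/q[2],c["cy"]+c["fy"]*q[1]/q[2]
def snap(n):
    st=ctrl.observe();im=cv2.cvtColor(ctrl.get_image(n),cv2.COLOR_RGB2BGR);return st,im
E
python3 - <<'E'
from h import *
ims=[]
for n in("scene","side","wrist"):
    st,im=snap(n);cv2.imwrite(f"pics/{n}0.png",im);print(n,{k:v for k,v in ctrl.calibration(n).items() if k not in("T_tool_cam",)})
print(ctrl.calibration("wrist")["T_tool_cam"]);print(ctrl.observe())
E
```

```text
scene {'fx': 351.71857372199355, 'fy': 351.71857372199355, 'cx': 255.66163361476347, 'cy': 193.41937085487896, 'extrinsics': array([[-1.27549977e-02,  9.99918300e-01,  8.38201878e-04,
        -1.03914201e+01],
       [-5.57307734e-01, -7.80502983e-03,  8.30269337e-01,
         2.94632847e+02],
       [ 8.30208046e-01,  1.01229471e-02,  5.57361755e-01,
        -1.42441968e+03],
       [ 0.00000000e+00,  0.00000000e+00,  0.00000000e+00,
         1.00000000e+00]])}
side {'fx': 477.65256847957323, 'fy': 477.65256847957323, 'cx': 259.5132070707342, 'cy': 182.72556703457033, 'extrinsics': array([[ 9.68509005e-01, -2.48636624e-01,  1.30436741e-02,
        -5.90307445e+02],
       [ 1.67752026e-01,  6.90360143e-01,  7.03748627e-01,
        -1.43807537e+02],
       [-1.83982515e-01, -6.79398780e-01,  7.10329313e-01,
        -9.76486476e+02],
       [ 0.00000000e+00,  0.00000000e+00,  0.00000000e+00,
         1.00000000e+00]])}
wrist {'fx': 291.68299939822504, 'fy': 291.68299939822504, 'cx': 255.8828571122649, 'cy': 185.09185052411468}
[[-6.32791159e-04  9.64583113e-01  2.63778350e-01  6.71926
[... 318 characters left out ...]
  2.00621142e-03,  8.99998230e+01]), 'qvel': array([-0.03846559, -0.0302173 ,  0.23441388,  0.07109658,  0.04403814,
       -0.00677675]), 'tau': array([-3.04631758e-03, -5.20762289e+01,  4.65044117e+01,  1.38444663e-02,
       -2.16874664e-04, -1.82086734e-05]), 'tool_pos': array([5.49832229e+02, 8.82778671e-03, 2.30725625e+02]), 'orientation': array([[-9.58614272e-07,  9.99999453e-01, -1.04625538e-03],
       [ 9.99999999e-01,  9.95251735e-07,  3.50171858e-05],
       [ 3.50182080e-05, -1.04625535e-03, -9.99999452e-01]]), 'force': array([-0.76870558, -0.31890745,  0.66637788]), 'ft_torque': array([ 0.01311698, -0.01998671, -0.01880528]), 'grip_force': 0.0, 'finger_gap': 1.0010949179086832}
```

View pics/scene0.png

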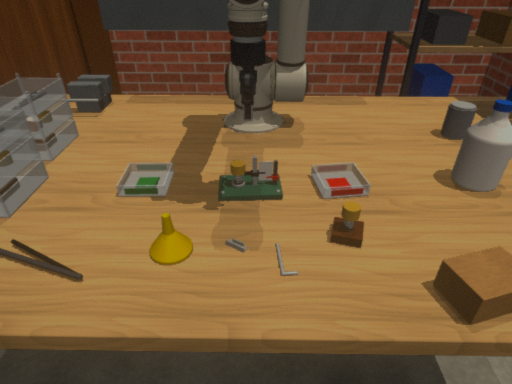

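View pics/side0.png

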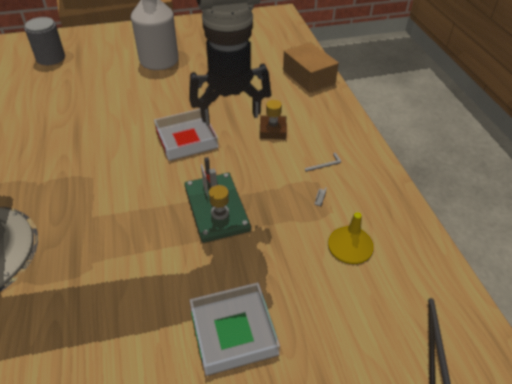

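The scene view shows the tester's spring at about (238,175), with its column towards +y (right). The green tray is at (146,180), the red tray at (340,181), the block spring at (349,225) and the funnel at (170,240). The side view agrees: tester cap (219,193), block cap (273,105).

Run:
```python
from h import *
S=cv2.imread("pics/scene0.png");D=cv2.imread("pics/side0.png")
def comps(im,lo,hi,amin,x0,x1,y0,y1):
    m=cv2.inRange(cv2.cvtColor(im,cv2.COLOR_BGR2HSV),lo,hi)
    n,l,s,c=cv2.connectedComponentsWithStats(m)
    return [(s[i][:5].tolist(),c[i].round(1).tolist()) for i in range(1,n) if s[i][4]>amin and x0<c[i][0]<x1 and y0<c[i][1]<y1]
for nm,im in(("scene",S),("side",D)):
    for col,lo,hi,z in(("brass",(17,190,110),(30,255,255),73),("green",(40,90,40),(90,255,255),4),("red",(0,200,120),(6,255,255),4)):
        for s,c in comps(im,lo,hi,25,100,400,90,370): print(nm,col,s,c,onz(nm,*c,z).round(0))
```

```text
scene brass [231, 160, 14, 7, 73] [237.5, 163.2] [487. -34.  73.]
scene brass [344, 202, 17, 10, 135] [351.8, 206.4] [688. 241.  73.]
scene brass [150, 213, 43, 52, 1289] [170.3, 244.6] [ 823. -150.   73.]
scene green [137, 177, 22, 8, 148] [148.0, 180.7] [ 472. -300.    4.]
scene green [125, 188, 33, 6, 159] [142.3, 190.6] [ 525. -302.    4.]
scene red [328, 178, 21, 8, 130] [337.6, 181.8] [470. 256.   4.]
side brass [268, 101, 12, 9, 83] [273.6, 104.6] [711. 252.  73.]
side brass [211, 187, 15, 12, 118] [218.1, 192.2] [513. -20.  73.]
side brass [354, 212, 7, 7, 39] [357.3, 215.3] [ 774. -150.   73.]
side brass [328, 226, 45, 37, 1226] [350.1, 245.3] [ 731. -217.   73.]
side green [188, 182, 15, 13, 68] [194.5, 189.0] [471.  69.   4.]
side green [196, 206, 16, 24, 129] [204.1, 219.0] [478. -27.   4.]
side green [229, 207, 15, 19, 129] [235.3, 216.9] [545. -37.   4.]
side green [215, 314, 38, 35, 930] [233.2, 330.8] [ 484. -299.    4.]
side red [175, 130, 23, 15, 217] [185.7, 136.8] [479. 260.   4.]
```

View pics/wrist0.png

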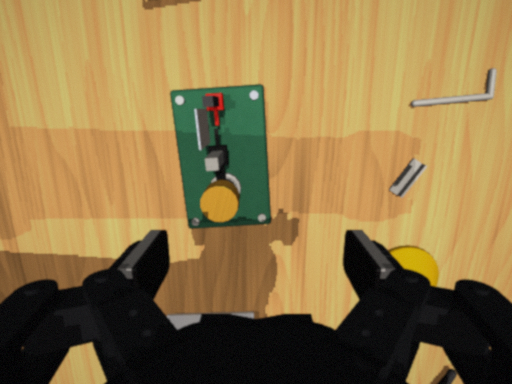

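The wrist view shows the tester almost square to the world axes, tilted a few degrees. The cap is at (219,201), the column at (216,158) and the red mark at (213,103).

Run:
```python
from h import *
im=cv2.imread("pics/wrist0.png");st=ctrl.observe();H=cv2.cvtColor(im,cv2.COLOR_BGR2HSV)
m=cv2.inRange(H,(15,180,110),(30,255,255));m[:,350:]=0;m[:150]=0;m[:,:150]=0;m[240:]=0
c=max(cv2.findContours(m,0,1)[0],key=cv2.contourArea);e=cv2.fitEllipse(c);print("cap",cv2.boundingRect(c),e)
p=onz("wrist",*e[0],87,st);print(p.round(1),[ (np.linalg.norm(onz("wrist",e[0][0]+19,e[0][1],87,st)-p)).round(1)])
g=cv2.inRange(H,(50,90,30),(90,255,255));g[250:]=0
c=max(cv2.findContours(g,0,1)[0],key=cv2.contourArea)
B=np.array([onz("wrist",*q,20,st)[:2] for q in cv2.convexHull(c)[:,0].astype(float)],np.float32);r=cv2.minAreaRect(B);b=cv2.boxPoints(r);print("slab",r,b.round(1))
# axis from slab: centre is at tester y=+32.5
S=cv2.imread("pics/scene0.png")
for z in(73,80,87):print(z,onz("scene",237.5,163.2,z).round(0),onz("side",218.1,192.2,z).round(0))
```

```text
cap (201, 185, 37, 37) ((219.08688354492188, 203.03451538085938), (35.58723449707031, 36.562034606933594), 141.02066040039062)
[512.7 -29.8  87. ] [np.float64(19.6)]
slab ((510.4932861328125, 2.2287826538085938), (105.26851654052734, 169.46243286132812), 3.652085065841675) [[452.6  83.4]
 [463.4 -85.7]
 [568.4 -79. ]
 [557.6  90.1]]
73 [487. -34.  73.] [513. -20.  73.]
80 [499. -33.  80.] [512. -26.  80.]
87 [512. -32.  87.] [512. -33.  87.]
```

>>> {"op": "send_rows", "data": {"deltas": [{"translation":[-0.62,-0.5,-0.8],"turn":[0,0,0.3]},{"translation":[-0.62,-0.5,-0.8],"turn":[0,0,0.34]},{"translation":[-0.62,-0.5,-0.8],"turn":[0,0,0]},{"translation":[0,0,-1],"turn":[0,0,0]},{"translation":[0,0,-1],"turn":[0,0,0]},{"translation":[0,0,-1],"turn":[0,0,0]},{"translation":[0,0,0],"turn":[0,0,0]},{"translation":[0,0,0],"turn":[0,0,0]},{"translation":[0,0,0],"turn":[0,0,0]}], "hand": -1, "force": 30}}

```text
clock: 1.05
tool_pos: [513.3, -30.0, 124.5]
orientation: [[-0.064, 0.998, 0.001], [0.998, 0.064, -0.0], [-0.0, 0.001, -1.0]]
force: [0.4, 0.3, 1.2]
finger_gap: -0.003
grip_force: 0.0
```

Run:
```python
from h import *
st,im=snap("wrist");_,sd=snap("side")
s=cv2.resize(sd[130:260,150:280],None,fx=2.95,fy=2.95,interpolation=cv2.INTER_CUBIC)
cv2.imwrite("pics/a1.png",np.hstack([cv2.resize(im,(400,300)),cv2.resize(s,(300,300))]));cv2.imwrite("pics/w1.png",im)
m=cv2.inRange(cv2.cvtColor(im,cv2.COLOR_BGR2HSV),(15,170,90),(30,255,255));m[:,330:]=0;m[:,:180]=0
c=max(cv2.findContours(m,0,1)[0],key=cv2.contourArea);h=cv2.convexHull(c)
P=np.array([onz("wrist",*q,87,st)[:2] for q in h[:,0].astype(float)],np.float32)
print(cv2.boundingRect(c),cv2.minEnclosingCircle(P),st["tool_pos"],st["force"])
```

```text
(223, 176, 59, 55) ((511.8506774902344, -27.134315490722656), 21.55124282836914) [513.3040492  -30.01110111 124.48097491] [0.41057784 0.32284377 1.20992576]
```

View pics/a1.png

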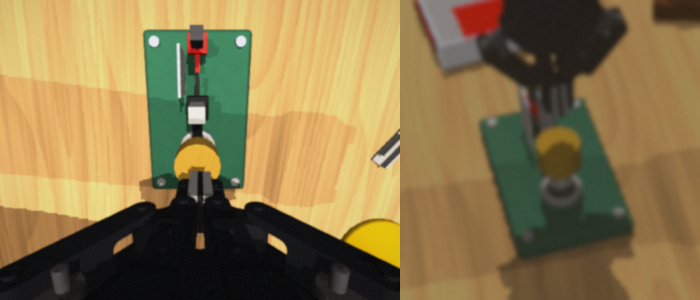

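The cap sits directly in front of the closed fingers at wrist-crop (197,160), and the tester is square to the tool. Now I go down to just above the cap.

>>> {"op": "send_rows", "data": {"deltas": [{"translation":[-0.04,0,-0.6],"turn":[0,0,0]},{"translation":[0,0,-0.5],"turn":[0,0,0]},{"translation":[0,0,-0.3],"turn":[0,0,0]},{"translation":[0,0,-0.15],"turn":[0,0,0]},{"translation":[0,0,0],"turn":[0,0,0]},{"translation":[0,0,0],"turn":[0,0,0]},{"translation":[0,0,0],"turn":[0,0,0]}]}}

```text
clock: 1.85
tool_pos: [512.2, -30.0, 92.7]
orientation: [[-0.064, 0.998, 0.001], [0.998, 0.064, -0.0], [-0.0, 0.001, -1.0]]
force: [-0.3, 0.2, -0.3]
finger_gap: 0.001
grip_force: 0.0
```

>>> {"op": "send_rows", "data": {"deltas": [{"translation":[0,0,-0.05],"turn":[0,0,0]},{"translation":[0,0,-0.05],"turn":[0,0,0]},{"translation":[0,0,-0.05],"turn":[0,0,0]},{"translation":[0,0,-0.05],"turn":[0,0,0]},{"translation":[0,0,-0.025],"turn":[0,0,0]},{"translation":[0,0,-0.025],"turn":[0,0,0]},{"translation":[0,0,0],"turn":[0,0,0]},{"translation":[0,0,0],"turn":[0,0,0]}]}}

```text
clock: 2.65
tool_pos: [512.0, -30.0, 87.3]
orientation: [[-0.064, 0.998, 0.0], [0.998, 0.064, 0.0], [0.0, 0.0, -1.0]]
force: [0.2, -0.3, 0.2]
finger_gap: 0.003
grip_force: 0.0
```

>>> {"op": "send_rows", "data": {"deltas": [{"translation":[0,0,-0.02],"turn":[0,0,0]},{"translation":[0,0,0],"turn":[0,0,0]},{"translation":[0,0,0],"turn":[0,0,0]}]}}

```text
clock: 2.95
tool_pos: [512.1, -30.0, 87.1]
orientation: [[-0.064, 0.998, 0.0], [0.998, 0.064, -0.0], [-0.0, 0.0, -1.0]]
force: [0.3, -0.4, 2.8]
finger_gap: -0.002
grip_force: 1.1
```

>>> {"op": "send_rows", "data": {"deltas": [{"translation":[0,0,-0.015],"turn":[0,0,0]},{"translation":[0,0,0],"turn":[0,0,0]},{"translation":[0,0,0],"turn":[0,0,0]}]}}

```text
clock: 3.25
tool_pos: [512.2, -30.0, 87.0]
orientation: [[-0.064, 0.998, 0.001], [0.998, 0.064, -0.0], [-0.0, 0.001, -1.0]]
force: [-0.9, 0.4, 5.4]
finger_gap: 0.001
grip_force: 2.6
```

>>> {"op": "send_rows", "data": {"deltas": [{"translation":[0,0,-0.015],"turn":[0,0,0]},{"translation":[0,0,-0.015],"turn":[0,0,0]},{"translation":[0,0,0],"turn":[0,0,0]},{"translation":[0,0,0],"turn":[0,0,0]}]}}

```text
clock: 3.65
tool_pos: [512.5, -30.0, 87.1]
orientation: [[-0.064, 0.998, 0.002], [0.998, 0.064, -0.0], [-0.0, 0.002, -1.0]]
force: [-1.2, -0.2, 8.7]
finger_gap: -0.001
grip_force: 4.5
```

>>> {"op": "send_rows", "data": {"deltas": [{"translation":[0,0,-0.02],"turn":[0,0,0]},{"translation":[0,0,-0.02],"turn":[0,0,0]},{"translation":[0,0,0],"turn":[0,0,0]},{"translation":[0,0,0],"turn":[0,0,0]}]}}

```text
clock: 4.05
tool_pos: [512.5, -30.0, 86.4]
orientation: [[-0.064, 0.998, 0.002], [0.998, 0.064, -0.0], [-0.0, 0.002, -1.0]]
force: [-1.0, 0.5, 10.4]
finger_gap: 0.001
grip_force: 5.1
```

>>> {"op": "send_rows", "data": {"deltas": [{"translation":[0,0,-0.025],"turn":[0,0,0]},{"translation":[0,0,-0.025],"turn":[0,0,0]},{"translation":[0,0,0],"turn":[0,0,0]},{"translation":[0,0,0],"turn":[0,0,0]}]}}

```text
clock: 4.45
tool_pos: [512.6, -30.0, 85.5]
orientation: [[-0.064, 0.998, 0.002], [0.998, 0.064, -0.0], [-0.0, 0.002, -1.0]]
force: [-2.2, -0.2, 10.7]
finger_gap: -0.001
grip_force: 5.4
```

>>> {"op": "send_rows", "data": {"deltas": [{"translation":[0,0,-0.025],"turn":[0,0,0]},{"translation":[0,0,-0.025],"turn":[0,0,0]},{"translation":[0,0,0],"turn":[0,0,0]},{"translation":[0,0,0],"turn":[0,0,0]}]}}

```text
clock: 4.85
tool_pos: [512.6, -30.0, 84.6]
orientation: [[-0.064, 0.998, 0.002], [0.998, 0.064, -0.0], [-0.0, 0.002, -1.0]]
force: [-1.3, 0.9, 11.9]
finger_gap: -0.008
grip_force: 5.7
```

>>> {"op": "send_rows", "data": {"deltas": [{"translation":[0,0,-0.04],"turn":[0,0,0]},{"translation":[0,0,-0.04],"turn":[0,0,0]},{"translation":[0,0,-0.04],"turn":[0,0,0]},{"translation":[0,0,0],"turn":[0,0,0]},{"translation":[0,0,0],"turn":[0,0,0]}]}}

```text
clock: 5.35
tool_pos: [512.7, -30.0, 82.4]
orientation: [[-0.064, 0.998, 0.002], [0.998, 0.064, -0.0], [-0.0, 0.002, -1.0]]
force: [-2.1, -0.4, 13.4]
finger_gap: -0.002
grip_force: 6.5
```

>>> {"op": "send_rows", "data": {"deltas": [{"translation":[0,0,-0.04],"turn":[0,0,0]},{"translation":[0,0,-0.04],"turn":[0,0,0]},{"translation":[0,0,0],"turn":[0,0,0]},{"translation":[0,0,0],"turn":[0,0,0]},{"translation":[0,0,0],"turn":[0,0,0]},{"translation":[0,0,0],"turn":[0,0,0]},{"translation":[0,0,0],"turn":[0,0,0]}]}}

```text
clock: 6.05
tool_pos: [512.8, -30.0, 81.0]
orientation: [[-0.064, 0.998, 0.003], [0.998, 0.064, -0.0], [-0.0, 0.003, -1.0]]
force: [-2.4, 0.1, 14.2]
finger_gap: -0.001
grip_force: 7.0
```

One small step to reach about 15 N, then hold for a second.

>>> {"op": "send_rows", "data": {"deltas": [{"translation":[0,0,-0.04],"turn":[0,0,0]},{"translation":[0,0,0],"turn":[0,0,0]},{"translation":[0,0,0],"turn":[0,0,0]},{"translation":[0,0,0],"turn":[0,0,0]},{"translation":[0,0,0],"turn":[0,0,0]},{"translation":[0,0,0],"turn":[0,0,0]},{"translation":[0,0,0],"turn":[0,0,0]},{"translation":[0,0,0],"turn":[0,0,0]},{"translation":[0,0,0],"turn":[0,0,0]},{"translation":[0,0,0],"turn":[0,0,0]}]}}

```text
clock: 7.05
tool_pos: [512.8, -30.0, 80.2]
orientation: [[-0.064, 0.998, 0.003], [0.998, 0.064, -0.0], [-0.0, 0.003, -1.0]]
force: [-2.4, 1.0, 14.0]
finger_gap: -0.002
grip_force: 7.2
```

>>> {"op": "send_rows", "data": {"deltas": [{"translation":[0,0,0.2],"turn":[0,0,0]},{"translation":[0,0,0.4],"turn":[0,0,0]},{"translation":[0,0,0.6],"turn":[0,0,0]},{"translation":[0,0,1],"turn":[0,0,0]},{"translation":[0,0,1],"turn":[0,0,0]},{"translation":[0,0,1],"turn":[0,0,0]},{"translation":[0,0,0],"turn":[0,0,0]},{"translation":[0,0,0],"turn":[0,0,0]}]}}

```text
clock: 7.85
tool_pos: [512.1, -30.0, 162.2]
orientation: [[-0.064, 0.998, 0.0], [0.998, 0.064, -0.0], [-0.0, 0.0, -1.0]]
force: [-0.3, 0.9, -0.7]
finger_gap: 0.003
grip_force: 0.0
```

The press took the cap down about 7 mm, so the pointer should be near 49 mm. For the comparison I move the wrist camera out to +x and look obliquely at needle and mark.

>>> {"op": "send_rows", "data": {"deltas": [{"translation":[0.9,0.07,0],"turn":[0,0.5,0]},{"translation":[0.9,0.07,0],"turn":[0,0.5,0]},{"translation":[0.9,0.07,0],"turn":[0,0.5,0]},{"translation":[0.9,0.07,-0.7],"turn":[0,0.6,0]},{"translation":[0.9,0.07,-0.9],"turn":[0,0,0]},{"translation":[0.9,0.07,-0.9],"turn":[0,0,0]},{"translation":[0.9,0.03,-0.9],"turn":[0,0,0]},{"translation":[0,0,-1],"turn":[0,0,0]},{"translation":[0,0,-1],"turn":[0,0,0]},{"translation":[0,0,-0.5],"turn":[0,0,0]}]}}

```text
clock: 8.85
tool_pos: [636.6, -21.0, 40.8]
orientation: [[-0.062, 0.975, -0.213], [0.998, 0.064, 0.0], [0.014, -0.213, -0.977]]
force: [-0.5, 0.4, -0.1]
finger_gap: 0.004
grip_force: 0.0
```

>>> {"op": "send_rows", "data": {"deltas": [{"translation":[0,0,0],"turn":[0,0,0]},{"translation":[0,0,0],"turn":[0,0,0]},{"translation":[0,0,0],"turn":[0,0,0]}]}}

```text
clock: 9.15
tool_pos: [638.4, -21.0, 45.6]
orientation: [[-0.063, 0.976, -0.207], [0.998, 0.064, -0.0], [0.013, -0.206, -0.978]]
force: [-0.1, -0.8, 0.2]
finger_gap: -0.003
grip_force: 0.0
```

Run:
```python
from h import *
import json
st,im=snap("wrist");cv2.imwrite("pics/w2.png",im)
json.dump({k:np.array(st[k]).tolist() for k in("tool_pos","orientation")},open("w2.json","w"))
def t(x,y,z):return np.array([512.4-.0637*y+.998*x,-30.3+.998*y+.0637*x,z])
for q in[(0,75,49),(0,78,38),(0,78,51),(0,46,105)]:print(q,np.round(proj("wrist",t(*q),st),1))
u,v=map(int,proj("wrist",t(0,70,49),st))
x0=max(0,u-70);y0=max(0,v-60)
print(st["tool_pos"],x0,y0)
cv2.imwrite("pics/a2.png",cv2.resize(im[y0:y0+110,x0:x0+150],None,fx=5,fy=5,interpolation=cv2.INTER_NEAREST))
```

```text
(0, 75, 49) [23.5 93. ]
(0, 78, 38) [40.9 88.5]
(0, 78, 51) [18.8 86.8]
(0, 46, 105) [-101.9  164.3]
[638.44490562 -21.01139493  45.59251542] 0 42
```

View pics/a2.png

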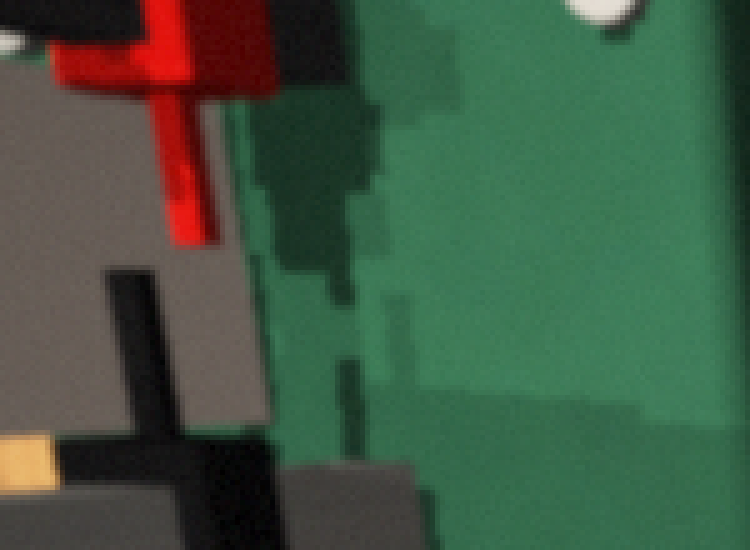

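The needle tip is at wrist pixel (26,96) and the mark tip at (39,91), with image-left being up at about 1.7 px/mm. After allowing for the 3 mm in y, the pointer stands about 8 mm above the mark, so the spring goes in the green tray.

>>> {"op": "send_rows", "data": {"deltas": [{"translation":[0,0,1],"turn":[0,0,0]},{"translation":[0,0,1],"turn":[0,0,0]},{"translation":[0,0,1],"turn":[0,0,0]},{"translation":[-0.9,-0.07,1],"turn":[0,-0.5,0]},{"translation":[-0.9,-0.07,1],"turn":[0,-0.5,0]},{"translation":[-0.9,-0.07,0.9],"turn":[0,-0.5,0]},{"translation":[-0.9,-0.07,0],"turn":[0,-0.6,0]},{"translation":[-0.9,-0.07,0],"turn":[0,0,0]},{"translation":[-0.9,-0.07,0],"turn":[0,0,0]},{"translation":[-0.9,-0.03,0],"turn":[0,0,0]}], "hand": 1}}

```text
clock: 10.2
tool_pos: [511.3, -30.1, 163.7]
orientation: [[-0.064, 0.998, 0.002], [0.998, 0.064, -0.0], [-0.0, 0.002, -1.0]]
force: [-0.8, -0.7, -0.3]
finger_gap: 1.0
grip_force: 0.0
```

>>> {"op": "send_rows", "data": {"deltas": [{"translation":[0,0,-1],"turn":[0,0,0]},{"translation":[0,0,-0.5],"turn":[0,0,0]},{"translation":[0,0,0],"turn":[0,0,0]},{"translation":[0,0,0],"turn":[0,0,0]}]}}

```text
clock: 10.6
tool_pos: [512.2, -30.0, 132.8]
orientation: [[-0.064, 0.998, 0.0], [0.998, 0.064, 0.0], [0.0, 0.0, -1.0]]
force: [0.1, 0.3, 0.5]
finger_gap: 1.0
grip_force: 0.0
```

Now down to TCP z ≈ 58 and grip the cap.

>>> {"op": "send_rows", "data": {"deltas": [{"translation":[0,0,-0.7],"turn":[0,0,0]},{"translation":[0,0,-0.7],"turn":[0,0,0]},{"translation":[0,0,-0.7],"turn":[0,0,0]},{"translation":[0,0,-0.7],"turn":[0,0,0]},{"translation":[0,0,-0.6],"turn":[0,0,0]},{"translation":[0,0,-0.3],"turn":[0,0,0]},{"translation":[0,0,0],"turn":[0,0,0]},{"translation":[0,0,0],"turn":[0,0,0]}]}}

```text
clock: 11.4
tool_pos: [512.2, -30.0, 58.7]
orientation: [[-0.064, 0.998, 0.0], [0.998, 0.064, -0.0], [-0.0, 0.0, -1.0]]
force: [0.1, 0.4, 0.7]
finger_gap: 0.994
grip_force: 0.0
```

>>> {"op": "send_rows", "data": {"deltas": [{"translation":[0,0,0],"turn":[0,0,0]},{"translation":[0,0,0],"turn":[0,0,0]},{"translation":[0,0,0],"turn":[0,0,0]},{"translation":[0,0,0],"turn":[0,0,0]},{"translation":[0,0,0],"turn":[0,0,0]},{"translation":[0,0,0],"turn":[0,0,0]},{"translation":[0,0,0],"turn":[0,0,0]},{"translation":[0,0,0],"turn":[0,0,0]}], "hand": -1, "force": 30}}

```text
clock: 12.2
tool_pos: [512.2, -30.0, 58.8]
orientation: [[-0.064, 0.998, 0.001], [0.998, 0.064, -0.0], [-0.0, 0.001, -1.0]]
force: [-1.3, 0.1, 5.0]
finger_gap: 0.455
grip_force: 31.2
```

>>> {"op": "send_rows", "data": {"deltas": [{"translation":[0,0,0.2],"turn":[0,0,0]},{"translation":[0,0,0.5],"turn":[0,0,0]},{"translation":[0,0,0.8],"turn":[0,0,0]},{"translation":[0,0,0.8],"turn":[0,0,0]},{"translation":[0,0,0.8],"turn":[0,0,0]},{"translation":[0,0,0.8],"turn":[0,0,0]},{"translation":[0,0,0.6],"turn":[0,0,0]},{"translation":[0,0,0],"turn":[0,0,0]},{"translation":[0,0,0],"turn":[0,0,0]},{"translation":[0,0,0],"turn":[0,0,0]}]}}

```text
clock: 13.2
tool_pos: [511.6, -30.0, 147.5]
orientation: [[-0.064, 0.998, -0.001], [0.998, 0.064, 0.0], [0.0, -0.001, -1.0]]
force: [-0.0, -0.5, -1.7]
finger_gap: 0.46
grip_force: 30.7
```

>>> {"op": "send_rows", "data": {"deltas": [{"translation":[0,-0.5,0],"turn":[0,0,0]},{"translation":[-0.2,-1,0],"turn":[0,0,0]},{"translation":[-0.2,-1,0],"turn":[0,0,0]},{"translation":[-0.2,-1,0],"turn":[0,0,0]},{"translation":[-0.2,-1,0],"turn":[0,0,0]},{"translation":[-0.2,-1,0],"turn":[0,0,0]},{"translation":[-0.2,-1,0],"turn":[0,0,0]},{"translation":[-0.2,-1,0],"turn":[0,0,0]},{"translation":[0,-1,0],"turn":[0,0,0]},{"translation":[0,-1,0],"turn":[0,0,0]}]}}

```text
clock: 14.2
tool_pos: [483.4, -221.4, 147.9]
orientation: [[-0.064, 0.998, -0.001], [0.998, 0.064, 0.0], [0.0, -0.001, -1.0]]
force: [0.5, 0.9, -2.0]
finger_gap: 0.463
grip_force: 30.7
```

>>> {"op": "send_rows", "data": {"deltas": [{"translation":[0,-1,0],"turn":[0,0,0]},{"translation":[0,-1,0],"turn":[0,0,0]},{"translation":[0,-1,0],"turn":[0,0,0]},{"translation":[0,-0.6,0],"turn":[0,0,0]},{"translation":[0,-0.35,0],"turn":[0,0,0]},{"translation":[0,0,0],"turn":[0,0,0]},{"translation":[0,0,0],"turn":[0,0,0]},{"translation":[0,0,0],"turn":[0,0,0]}]}}

```text
clock: 15.0
tool_pos: [484.1, -298.4, 148.5]
orientation: [[-0.065, 0.998, 0.0], [0.998, 0.065, 0.0], [0.0, 0.0, -1.0]]
force: [0.1, 0.4, -1.4]
finger_gap: 0.463
grip_force: 30.7
```

Run:
```python
from h import *
st,a=snap("side");_,b=snap("wrist")
print(st["tool_pos"],st["finger_gap"],st["force"])
m=cv2.inRange(cv2.cvtColor(b,cv2.COLOR_BGR2HSV),(45,150,90),(75,255,255));y,x=np.nonzero(m);print(len(x), onz("wrist",x.mean(),y.mean(),4,st).round())
cv2.imwrite("pics/a3.png",np.hstack([cv2.resize(a,(400,300)),cv2.resize(b,(400,300))]))
```

```text
[ 484.05178194 -298.35858008  148.45596649] 0.4630203284434286 [ 0.08870741  0.38235378 -1.37123454]
3085 [ 484. -296.    4.]
```

View pics/a3.png

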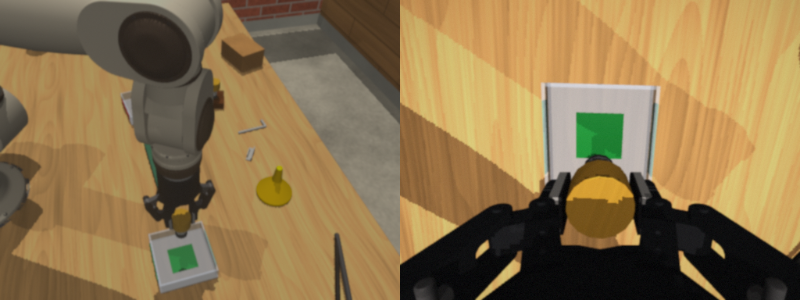

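The spring hangs upright between the fingers in both views, and the green square (wrist crop (600,135)) comes out at (484,-296), right under it. I lower it.

>>> {"op": "send_rows", "data": {"deltas": [{"translation":[0,0.05,-1],"turn":[0,0,0]},{"translation":[0,0.05,-1],"turn":[0,0,0]},{"translation":[0,0,-1],"turn":[0,0,0]},{"translation":[0,0,-1],"turn":[0,0,0]},{"translation":[0,0,-0.7],"turn":[0,0,0]},{"translation":[0,0,-0.4],"turn":[0,0,0]},{"translation":[0,0,-0.2],"turn":[0,0,0]},{"translation":[0,0,-0.1],"turn":[0,0,0]},{"translation":[0,0,0],"turn":[0,0,0]},{"translation":[0,0,0],"turn":[0,0,0]}]}}

```text
clock: 16.1
tool_pos: [484.3, -297.2, 41.1]
orientation: [[-0.064, 0.998, 0.001], [0.998, 0.064, -0.001], [-0.001, 0.001, -1.0]]
force: [-0.6, 1.3, -0.4]
finger_gap: 0.46
grip_force: 30.7
```

>>> {"op": "send_rows", "data": {"deltas": [{"translation":[0,0,-0.03],"turn":[0,0,0]},{"translation":[0,0,-0.03],"turn":[0,0,0]},{"translation":[0,0,0],"turn":[0,0,0]},{"translation":[0,0,0],"turn":[0,0,0]}]}}

```text
clock: 16.5
tool_pos: [484.0, -297.0, 39.2]
orientation: [[-0.064, 0.998, -0.0], [0.998, 0.064, -0.0], [-0.0, -0.0, -1.0]]
force: [0.2, -0.2, -0.4]
finger_gap: 0.459
grip_force: 30.7
```

>>> {"op": "send_rows", "data": {"deltas": [{"translation":[0,0,-0.03],"turn":[0,0,0]},{"translation":[0,0,-0.03],"turn":[0,0,0]},{"translation":[0,0,0],"turn":[0,0,0]},{"translation":[0,0,0],"turn":[0,0,0]}]}}

```text
clock: 16.9
tool_pos: [484.0, -297.0, 38.0]
orientation: [[-0.064, 0.998, 0.0], [0.998, 0.064, -0.0], [-0.0, 0.0, -1.0]]
force: [0.4, 0.7, -0.4]
finger_gap: 0.459
grip_force: 30.7
```

>>> {"op": "send_rows", "data": {"deltas": [{"translation":[0,0,-0.03],"turn":[0,0,0]},{"translation":[0,0,0],"turn":[0,0,0]},{"translation":[0,0,0],"turn":[0,0,0]}]}}

```text
clock: 17.2
tool_pos: [484.1, -297.1, 37.8]
orientation: [[-0.064, 0.998, 0.0], [0.998, 0.064, -0.0], [-0.0, 0.0, -1.0]]
force: [-1.7, 0.8, 5.1]
finger_gap: 0.462
grip_force: 31.3
```

>>> {"op": "send_rows", "data": {"deltas": [{"translation":[0,0,0],"turn":[0,0,0]},{"translation":[0,0,0],"turn":[0,0,0]},{"translation":[0,0,0],"turn":[0,0,0]},{"translation":[0,0,0],"turn":[0,0,0]},{"translation":[0,0,0],"turn":[0,0,0]},{"translation":[0,0,0],"turn":[0,0,0]}], "hand": 0.4}}

```text
clock: 17.8
tool_pos: [484.0, -297.0, 37.3]
orientation: [[-0.064, 0.998, -0.0], [0.998, 0.064, 0.0], [0.0, -0.0, -1.0]]
force: [0.6, -0.2, 0.3]
finger_gap: 0.695
grip_force: 0.0
```

>>> {"op": "send_rows", "data": {"deltas": [{"translation":[0,0,0.3],"turn":[0,0,0]},{"translation":[0,0,0.6],"turn":[0,0,0]},{"translation":[0,0,1],"turn":[0,0,0]},{"translation":[0,0,1],"turn":[0,0,0]},{"translation":[0,0,1],"turn":[0,0,0]},{"translation":[0,0,1],"turn":[0,0,0]},{"translation":[0,0,1],"turn":[0,0,0]},{"translation":[0,0,1],"turn":[0,0,0]},{"translation":[0,0,0],"turn":[0,0,0]},{"translation":[0,0,0],"turn":[0,0,0]}]}}

```text
clock: 18.8
tool_pos: [484.2, -297.2, 176.0]
orientation: [[-0.064, 0.998, 0.001], [0.998, 0.064, -0.001], [-0.001, 0.001, -1.0]]
force: [0.4, -0.0, 0.4]
finger_gap: 0.701
grip_force: 0.0
```

Run:
```python
from h import *
st,a=snap("scene");_,b=snap("wrist")
print(st["tool_pos"],st["finger_gap"])
cv2.imwrite("pics/a4.png",np.hstack([cv2.resize(a[130:280,100:300],(400,300)),cv2.resize(b,(400,300))]))
```

```text
[ 484.2394619  -297.15248609  175.99802749] 0.7005622944795101
```

View pics/a4.png

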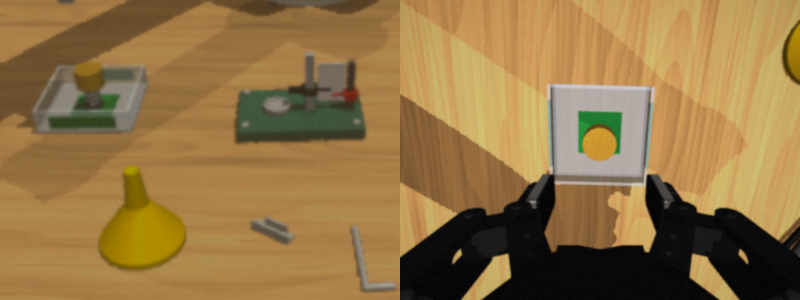

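The spring stands upright on the green square (wrist crop (599,140)). The pointer is visibly above the red mark in the scene crop ((310,90) against (345,96)), and nothing else has moved.

```bash
python3 -c "
from station import ctrl
print(ctrl.finish_job())"
```

```text
the job is handed in; nothing more can be done
None
```

I pressed the spring at about 14–15 N for over a second; the pointer stayed about 8 mm above the red mark, so I stood the spring upright in the green-labelled tray, let go, and handed the job in (no verdict was returned).

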